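# Release the sample cell from its dock and stand it in the tray

### The arm

A 7-joint arm with a two-finger parallel gripper is mounted at the origin on the work surface. World frame = base frame: x ahead of the robot, y to its left, z up, the work surface at z = 0. Lengths are in mm, angles in rad, forces in N, time in s.
With the tool pointing down it reaches from about 425 to 875 mm from the base axis. Payload 8.4 kg.
Tool frame: the origin (TCP) lies midway between the tips of the shut fingers; the grasp point (between the pads) lies 19 mm behind it; z points along the fingers, x is the direction in which the jaws open and shut, and the axes are right-handed (so a half turn about z gives the same grasp; the last joint's range is limited). The gripper opens to 87 mm and grips with 3 to 60 N. Pads are 19 mm wide; open, the fingers measure 117 mm over their backs; the gripper's body (75 mm by 190 mm) begins 51 mm behind the grasp point.
Start: joints at [-1.265, 0.333, 0.04, 1.465, -0.013, 1.343, -0.059], TCP at [255.991, 597.438, 222.546] pointing down, gripper open.
Joint ranges: [-2.58, 2.58], [-0.38, 2.09], [-1.3, 1.39], [0.25, 2.4], [-1.5, 4.64], [0.08, 2.09], [-2.65, 2.65]. Speed limits (rad/s): [2.22, 2.22, 2.79, 2.79, 3.14, 3.14, 3.14].

### API

Orientations are given as a rotation vector (axis times angle).
In Python, from plant import robot gives the robot as it stands.
- The arm moves only by the tool servo_tool, never from a script. Its argument "steps" is a list that holds one entry, the list of rows, each a list of 7 numbers: the shift along the tool's x, y, z in mm, then the turn, a rotation vector about the tool's x, y, z in degrees, then the gripper's target within -1 to 1 (shut at 1, half-way at 0, fully open at -1). A call has 1 to 12 rows; each row shifts and turns the pose as measured when the row begins, along the tool's axes as they then stand; what a row does not reach is not made up. A row lasts 1/12 s, in which the tool goes at most 41.7 mm and 7.16 degrees, less where a joint would pass 70% of its speed; a pose out of reach is approached as far as the arm can. A call with a gripper value outside its range is refused whole. The fingers move at their own pace and stop on an object; the grip force is fixed at half the most. Time passes only in rows, so rows that do not move let the fingers close. It gives the time, the measured TCP pose, the force and the opening at its end, in the units of the state.
- robot.state(): the state, without advancing time (a new reading comes with each control period).
- robot.read_camera(name): name is "scene" or "top" or "wrist"; returns the picture (384x512x3 uint8, red, green, blue); there is no depth.
- robot.calibration(name): a dict with "K" (3x3 intrinsics, pixels), "position" and "rotation" of the camera in the world. Camera axes: x right, y up, looking along -z (the intrinsics and any distortion apply to the point x, -y, -z); pixel columns grow to the right and rows downward; lengths in mm; the calibration is good to about 2 mm. The wrist camera is an equidistant fisheye: a pixel r from the principal point sees the ray r / f radians off the axis. A picture is of the moment at which its call begins: read the wrist's pose just before it. calibration takes no time and is no camera call; for the wrist camera it gives the pose at the moment of the call.
- robot.hand_in(): hands the job in, once; it reports no verdict.
The state is a dict: "time_s": time; "joint_positions": joint angles; "joint_velocities": joint speeds; "tau": joint torques, N m; "eef_pos": TCP position; "tool_rot": TCP orientation; "wrist_force": force on the tool from outside, world axes, zero at the start; "torque": the same for the moment, N m; "width": opening from 0.0 (shut) to 1.0 (fully open).
Only numpy, scipy, OpenCV 4.12 (cv2) and the standard library are available. Lean on these libraries where they do the work, as an engineer would, in place of code of your own. Each camera call takes 0.05 s, during which the arm holds its last target.

### The job

Take the sample cell with the round cap out of its dock and stand it upright in the steel tray. It is latched: pinch its two opposed side buttons fully in before you lift, and keep them pinched while you draw it straight up and carry it. Set it down rather than dropping it, let go, and leave the cell with the square cap in its dock.

Things in the scene. Friction and masses are not known exactly. Their poses are not given: they have to be found in the camera images.
- cell: The sample cell to move: white plastic block 40 (x) x 44 (y) x 84 mm high, 0.16 kg, with a round dark steel cap 32 mm across and 8 mm high on top. Flat grey ribbed button pads, 22 mm wide, 26 mm high, on its +y and -y sides, centred 66 mm above its underside; 58 mm over both pads at rest, 47 mm when fully in. Origin: centre of the underside, 8 mm above the bench at the start; z up, y through both buttons.
- dock: The grey block, fixed to the bench, that holds the cell: 59 (x) x 67 (y) mm, top 44 mm above the bench, 17 mm below the buttons' lower edges (keep fingertips above it); a white readout console, 46 mm long, 36 mm high, adjoins its +x side. Its lip holds the cell's latch teeth until the buttons are in; the cell must rise 37 mm to clear it. Origin: centre of its underside; axes as the cell's.
- cell_plain: The cell to leave alone: same size, colour and buttons, but with a square dark steel cap, 34 x 34 x 8 mm; latched in an identical dock of its own. Origin: centre of the underside; z up, y through its two buttons.
- tray: An open rectangular steel tray, fixed to the bench, 150 (x) x 170 (y) mm and 25 mm high outside, walls and floor 4 mm thick, empty. Origin: centre of its underside, on the bench; z up.
- cell_left (a joint): Travel of the button on the cell's +y side, m: 0 out, 0.0055 fully in. It takes about 3 N to push fully in and springs out when let go. Squeezing both with 10 to 20 N unlatches the cell and also holds it.
- cell_right (a joint): Travel of the button on the cell's -y side, m: 0 out, 0.0055 fully in. It behaves as the left one.
Things that resemble listed ones, but are neither listed nor needed, are in the scene too. Leave any purple look-alike of the cell alone.

How it is judged (in metres and radians):
On the way:
1. both side buttons of the round-capped cell are pinched in (each at least 3.5 mm) while it still sits in its dock (value of joint each of cell_left, cell_right above 0.0035 m and distance of cell from where it was at the start of the episode below 0.008 m), for 0.1 s.
At the end, for the whole second after the job is handed in: The round-capped cell stands on the tray's floor inside its walls (underside within 10 mm of the tray's, upright within 8 degrees), at rest, both buttons sprung back out; the square-capped cell is within 12 mm of where it was, in its dock (x of cell in the frame of tray between -0.06 and 0.06 m and y of cell in the frame of tray between -0.07 and 0.07 m and z of cell in the frame of tray between -0.002 and 0.01 m and angle between cell's own z axis and vertical below 0.15 rad and linear speed of cell below 0.03 m/s and value of joint each of cell_left, cell_right below 0.002 m and distance of cell_plain from where it was at the start of the episode below 0.012 m); the robot touches nothing.
It fails at once if the square-capped cell is displaced by more than 20 mm (distance of cell_plain from where it was at the start of the episode above 0.02 m).
It fails at once if the round-capped cell falls free from more than 30 mm above the tray's level (z of cell in the frame of tray above 0.03 m and contact force between the fingers and cell below 0.05 N and linear speed of cell above 0.35 m/s).
It also fails if it takes over 38 s, if anything falls off the work surface, if the arm or the gripper's body presses on something with over 40 N, if the wrist force passes 120 N, or if a joint passes its speed limit or range.

## Working session

There is one attempt and no reset: what is moved stays moved. The work goes in short steps, Python scripts to look and compute and a tool call to move; the robot and the scene stay as the last step left them, time stands still between calls to the robot, and variables do not carry over. Pictures are saved under pics/ and viewed, and the job is handed in when it is done.

Besides the shell and the picture viewer there is one more tool, called after "Request:" as name(argument=value, ...) on one line, values as JSON. servo_tool: Moves the arm, as the interface text tells. Its arguments: {"type":"object","properties":{"steps":{"type":"array"}},"required":["steps"]}

```bash
mkdir -p pics; ls
cat > h.py <<'E'
import numpy as np, cv2
from plant import robot
def snap(n,f):
    c=robot.calibration(n); im=robot.read_camera(n); cv2.imwrite(f,im[:,:,::-1]); np.savez(f[:-4]+'.npz',im=im,K=c['K'],p=c['position'],R=c['rotation']); return im,c
def ray(d,u,v,fish=False):
    K=np.array(d['K']);x=(u-K[0,2])/K[0,0];y=(v-K[1,2])/K[1,1]
    if fish:
        r=np.hypot(x,y);s=np.sin(r)/r if r>0 else 1;q=np.array([x*s,-y*s,-np.cos(r)])
    else: q=np.array([x,-y,-1.])
    return np.array(d['p']),np.array(d['R'])@q
def onz(d,u,v,z,fish=False):
    p,q=ray(d,u,v,fish);return p+q*(z-p[2])/q[2]
E
python3 - <<'E'
from h import *
for n in('scene','top','wrist'):
    im,c=snap(n,f'pics/{n}0.png');print(n,c)
print(robot.state())
E
```

```text
pics
scene {'K': array([[356.13195767,   0.        , 249.90687966],
       [  0.        , 356.13195767, 190.80460927],
       [  0.        ,   0.        ,   1.        ]]), 'position': array([ 965.68504469, -552.1343457 ,  545.98543272]), 'rotation': array([0.91357954, 0.25774656, 0.52077631])}
top {'K': array([[427.27965743,   0.        , 253.2854428 ],
       [  0.        , 427.27965743, 186.89344158],
       [  0.        ,   0.        ,   1.        ]]), 'position': array([ 463.16936483,   57.79628235, 1123.97805802]), 'rotation': array([ 0.07553079, -0.11246445, -1.56117687])}
wrist {'K': array([[297.31863964,   0.        , 252.41451253],
       [  0.        , 297.31863964, 189.6603477 ],
       [  0.        ,   0.        ,   1.        ]]), 'position': array([188.90061365, 625.48958172, 384.59478957]), 'rotation': array([-0.23982415, -0.15572117,  1.15847188])}
{'time_s': 0.15, 'joint_positions': array([-1.26519183,  0.33375552,  0.03988659,  1.46604925, -0.01339682,
        1.34327205, -0.05852809]), 'joint_velocities': array([-7.66069804e-04, -2.74889561e-03, -2.18411731e-04, -3.30304462e-03,
        8.20430748e-05, -4.65407863e-05,  1.27696261e-03]), 'tau': array([ 3.67853048e-03, -6.56844378e+01,  1.33773744e+00, -4.04109979e+01,
       -5.95171354e-02,  4.17381653e-02,  1.08770896e-04]), 'eef_pos': array([255.88568012, 597.13510172, 221.8685257 ]), 'tool_rot': array([ 2.62208237e+00,  1.72905408e+00, -1.51792847e-03]), 'wrist_force': array([-0.57785645,  0.36350696, -0.56984826]), 'torque': array([-0.00490329,  0.01662064, -0.01329921]), 'width': 0.9958435269865563}
```

```bash
sed -i "s/np.array(d\['R'\])@q/cv2.Rodrigues(np.array(d['R']))[0]@q/" h.py
```

```text
(no output)
```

View pics/scene0.png

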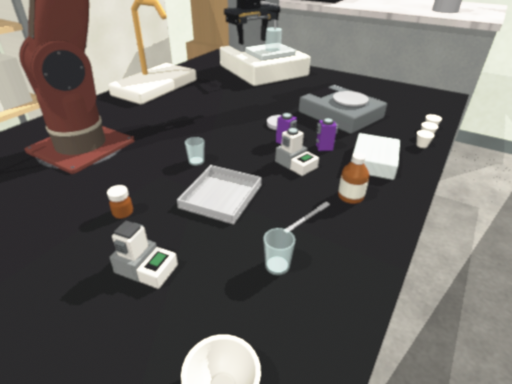

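View pics/top0.png

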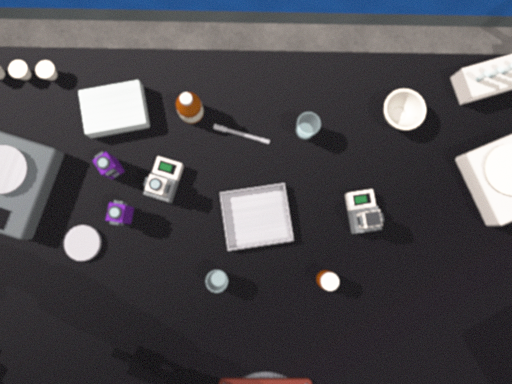

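View pics/wrist0.png

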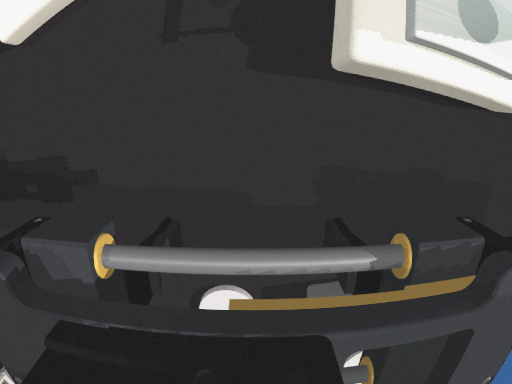

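Run:
```python
import cv2,numpy as np
t=cv2.imread('pics/top0.png');s=cv2.imread('pics/scene0.png')
r=lambda a:cv2.resize(a,(400,300),interpolation=cv2.INTER_CUBIC)
o=np.vstack([np.hstack([r(t[150:210,120:200]),r(t[180:240,330:410])]),np.hstack([r(s[115:181,255:343]),r(s[215:293,95:199])])])
cv2.imwrite('pics/crop0.png',o)
```

```text
(no output)
```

View pics/crop0.png

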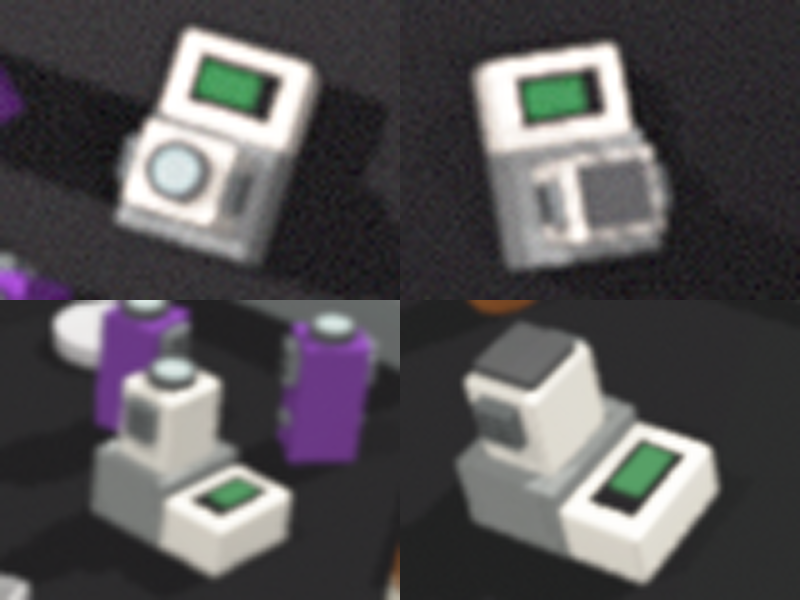

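Run:
```python
from h import *
d=np.load('pics/top0.npz');s=np.load('pics/scene0.npz')
a=onz(d,155.2,184.4,100);b=onz(s,293.3,130.2,100);print('cap',a,b)
p=lambda x,y,z:onz(d,120+x/5,150+y/5,z)
def yaw(q0,q1): v=q0-q1;return np.degrees(np.arctan2(-v[0],v[1]))  # q0 is +y
for e in(((185,28),(318,68),36),((138,120),(240,152),92),((120,200),(220,234),92)):
    q0=p(*e[0],e[2]);q1=p(*e[1],e[2]);print(q0,q1,np.linalg.norm(q0-q1),yaw(q0,q1))
# console outer edge midpoint, by x sides: console right side edge, dock right side
q0=p(318,68,36);q1=p(292,150,36);v=q0-q1;print('xside',np.degrees(np.arctan2(v[1],v[0])))
# green
im=d['im'].astype(int);m=((im[...,1]-im[...,0]>30)&(im[...,1]-im[...,2]>20)).astype('uint8')
for c in cv2.findContours(m,0,2)[0]:
    if cv2.contourArea(c)>40:
        bx=cv2.boxPoints(cv2.minAreaRect(c));print('green',[onz(d,*k,36)[:2].round(1) for k in bx])
# tray
hsv=cv2.cvtColor(d['im'],cv2.COLOR_RGB2HSV);m=(d['im'].min(2)>95).astype('uint8');
m[:, :210]=0;m[:,300:]=0;m[:175]=0;m[258:]=0
c=max(cv2.findContours(m,0,2)[0],key=cv2.contourArea);r=cv2.minAreaRect(c);print(r);bx=cv2.boxPoints(r)
P=np.array([onz(d,*k,25) for k in bx]);print(P.round(1),P.mean(0))
# cap ellipse/purples
hs=cv2.inRange(hsv,(125,90,50),(155,255,255))
for c in cv2.findContours(hs,0,2)[0]:
    if cv2.contourArea(c)>60: print('purple',[onz(d,*k,92)[:2].round() for k in cv2.boxPoints(cv2.minAreaRect(c))])
```

```text
cap [590.48801131 269.81722082 100.        ] [595.59219271 267.30900114 100.        ]
[673.18864626 280.95165945  36.        ] [653.01627911 212.20222928  36.        ] 71.64780907604151 -16.352674096749777
[616.75701091 290.67569049  92.        ] [601.54220738 240.90899792  92.        ] 52.04050283884281 -16.999577477762017
[577.60298379 297.93943775  92.        ] [561.50657153 249.33194089  92.        ] 51.20335183809982 -18.322331115762115
xside -15.920706951445284
green [array([ 572.8, -227.5]), array([ 576.8, -257.6]), array([ 557.7, -259.5]), array([ 553.7, -229.5])]
green [array([639.5, 276.2]), array([657.8, 271.7]), array([649.1, 240.7]), array([630.9, 245.3])]
((255.9046173095703, 216.13006591796875), (60.74685287475586, 68.1976547241211), 81.25383758544922)
[[583.3 124.5  25. ]
 [612.  -50.1  25. ]
 [457.2 -73.3  25. ]
 [430.   98.6  25. ]] [520.63875006  24.91163451  25.        ]
purple [array([503., 391.]), array([552., 384.]), array([540., 319.]), array([492., 326.])]
purple [array([650., 430.]), array([682., 386.]), array([623., 345.]), array([592., 389.])]
```

Candidates are: a white cell at top (155,184) / scene (293,130) with a round cap, which is the target. The white cell at top (370,218) / scene (128,232) has a square cap, so I leave it. Two purple look-alikes are at top (107,163) and (118,212), also left alone. The crop confirms the round cap at (155,184). The estimates are cell ≈ (592,269) with yaw −16.5°, and tray ≈ (521,25) with yaw 9.6°.

Request:
servo_tool(steps=[[[-14, 36, 0, 0, 0, 0, -1], [-14, 36, 0, 0, 0, 0, -1], [-14, 36, 0, 0, 0, 0, -1], [-14, 36, 0, 0, 0, 0, -1], [-14, 36, 0, 0, 0, 0, -1], [-14, 36, 0, 0, 0, 0, -1], [-14, 36, 0, 0, 0, 0, -1], [-14, 36, 0, 0, 0, 0, -1], [-14, 36, 0, 0, 0, 0, -1], [-14, 36, 0, 0, 0, 0, -1], [-14, 36, 0, 0, 0, 0, -1], [0, 0, 0, 0, 0, -6.7, -1]]])

```text
time_s: 1.15
eef_pos: [567.9, 288.0, 216.4]
tool_rot: [2.508, 1.89, -0.012]
wrist_force: [0.3, -1.9, 0.1]
width: 1.0
```

Run:
```python
from h import *
im,c=snap('wrist','pics/w1.png');im,c=snap('scene','pics/s1.png')
s=robot.state();print(s['eef_pos'],s['tool_rot'],cv2.Rodrigues(s['tool_rot'])[0].round(3))
```

```text
[563.54535193 294.22437182 216.21990348] [-2.49642476 -1.90229145  0.01301671] [[ 0.265  0.964 -0.008]
 [ 0.964 -0.265 -0.003]
 [-0.005 -0.007 -1.   ]]
```

View pics/w1.png

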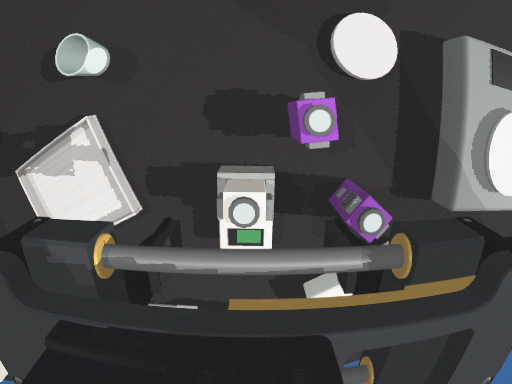

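View pics/s1.png

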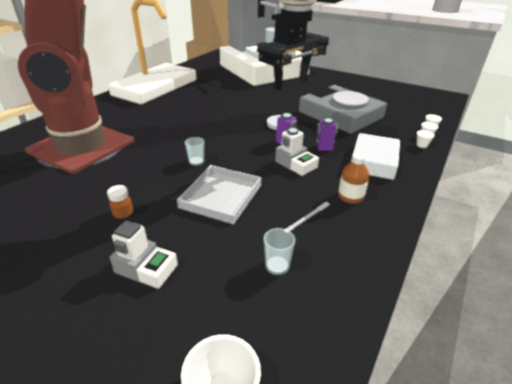

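Run:
```python
from h import *
s=np.load('pics/s1.npz');R=cv2.Rodrigues(s['R'])[0]
q=R.T@(np.array([563.5,294.2,216.2])-s['p']);print(s['K'][0,2]+s['K'][0,0]*q[0]/-q[2],s['K'][1,2]-s['K'][0,0]*q[1]/-q[2])
d=np.load('pics/w1.npz');print(d['p'],d['R'])
print('cap',onz(d,243.5,212.5,100,True))
for a,z in(((228.5,237),36),((263,237),36),((223,190),92),((265,190),92),((219,180),44),((274,178),44),((220.5,247),36),((271,247),36)):print(a,onz(d,*a,z,True))
for a in ((17,172),(93,116),(142,208)):print('tray',onz(d,*a,25,True))
```

```text
290.3602792079465 83.67686930121155
[498.65224816 308.48405938 379.52286002] [-0.23279973 -0.1654905   1.28448003]
cap [591.6046784  270.41445683 100.        ]
(228.5, 237) [639.4340311 233.9424882  36.       ]
(263, 237) [651.21825893 275.99323336  36.        ]
(223, 190) [565.64806477 256.24193265  92.        ]
(265, 190) [577.20495886 296.86680696  92.        ]
(219, 180) [564.0119584  246.62351874  44.        ]
(274, 178) [579.27130369 308.80389757  44.        ]
(220.5, 247) [650.27385077 219.61136306  36.        ]
(271, 247) [667.73310187 282.13343082  36.        ]
tray [462.59881155 -66.82258433  25.        ]
tray [437.67665918 106.16150295  25.        ]
tray [575.00418663 131.62243894  25.        ]
```

Request:
servo_tool(steps=[[[-4, 8, 0, 0, 0, 0, -1], [-4, 9, 0, 0, 0, 0, -1], [-4, 8, 0, 0, 0, 0, -1], [-4, 8, 10, 0, 0, 0, -1], [0, 0, 20, 0, 0, 0, -1], [0, 0, 30, 0, 0, 0, -1], [0, 0, 20, 0, 0, 0, -1], [0, 0, 5, 0, 0, 0, -1], [0, 0, 0, 0, 0, 0, -1], [0, 0, 0, 0, 0, 0, -1]]])

```text
time_s: 2.08
eef_pos: [591.8, 271.2, 125.3]
tool_rot: [-2.502, -1.893, 0.012]
wrist_force: [0.2, -0.4, -0.2]
width: 1.002
```

Run:
```python
from h import *
im,c=snap('wrist','pics/w2.png')
s=robot.state();R=cv2.Rodrigues(s['tool_rot'])[0];print(s['time_s'],s['eef_pos'],R.round(3),c['position'],s['wrist_force'])
```

```text
2.1333 [591.95229738 271.26403759 125.68769534] [[ 0.272  0.962 -0.008]
 [ 0.962 -0.272 -0.001]
 [-0.003 -0.008 -1.   ]] [523.0161727  290.67156874 288.7422325 ] [ 0.87536715 -0.6264355  -0.20091362]
```

View pics/w2.png

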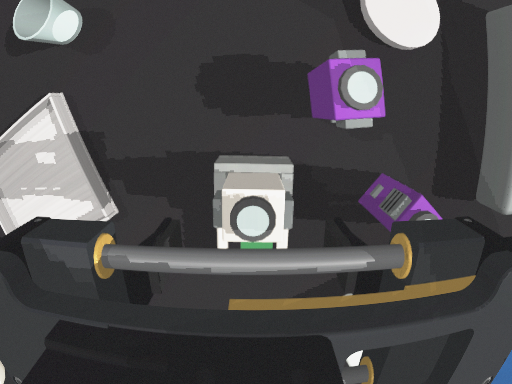

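Run:
```python
from h import *
d=np.load('pics/w2.npz')
print('cap',onz(d,253.5,218.5,100,True))
for a,z in(((216,157),44),((293,157),44),((222,176),92),((283,174),92),((215,196),74),((291,196),74)):print(a,onz(d,*a,z,True))
for a,z in (((360,199),74),((383,175),92),((425,215),92),((362,202),0)):print('purple',a,z,onz(d,*a,z,True))
for a in ((57,94),(118,213)):print('tray',onz(d,*a,25,True))
```

```text
cap [591.14755698 271.38075744 100.        ]
(216, 157) [550.4486462 250.2618925  44.       ]
(293, 157) [567.87817517 312.20338516  44.        ]
(222, 176) [558.69808673 258.26636865  92.        ]
(283, 174) [568.59084269 298.51550056  92.        ]
(215, 196) [575.28593477 245.57260869  74.        ]
(291, 196) [590.85506581 300.90502826  74.        ]
purple (360, 199) 74 [608.48343954 353.72600592  74.        ]
purple (383, 175) 92 [588.54720888 369.27290842  92.        ]
purple (425, 215) 92 [630.7690545  401.90211237  92.        ]
purple (362, 202) 0 [641.89364701 377.12567422   0.        ]
tray [439.192884   105.62276011  25.        ]
tray [577.41789466 132.56601349  25.        ]
```

Request:
servo_tool(steps=[[[0, 0, 12, 0, 0, 0, -1], [0, 0, 18, 0, 0, 0, -1], [0, 0, 18, 0, 0, 0, -1], [0, 0, 12, 0, 0, 0, -1], [0, 0, 6, 0, 0, 0, -1], [0, 0, 0, 0, 0, 0, -1], [0, 0, 0, 0, 0, 0, -1]]])

```text
time_s: 2.72
eef_pos: [595.5, 273.9, 61.8]
tool_rot: [-2.502, -1.895, -0.006]
wrist_force: [1.0, 0.2, 0.7]
width: 0.998
```

Run:
```python
from h import *
snap('wrist','pics/w3.png');snap('scene','pics/s3.png')
a=cv2.imread('pics/s3.png')[60:200,220:400];cv2.imwrite('pics/s3c.png',cv2.resize(a,None,fx=4,fy=4))
s=robot.state();print(s['time_s'],s['eef_pos'],s['wrist_force'])
```

```text
2.8167 [595.71743217 273.94127486  62.29713831] [-0.59507928 -0.27679233  0.55062329]
```

View pics/w3.png

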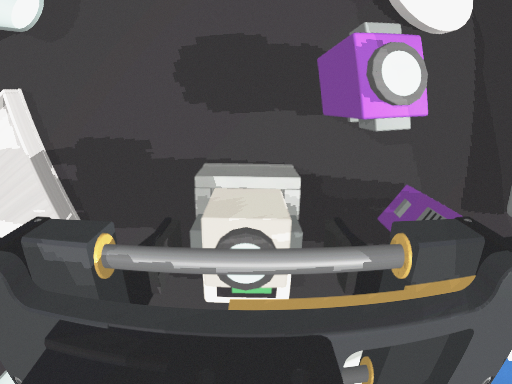

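View pics/s3c.png

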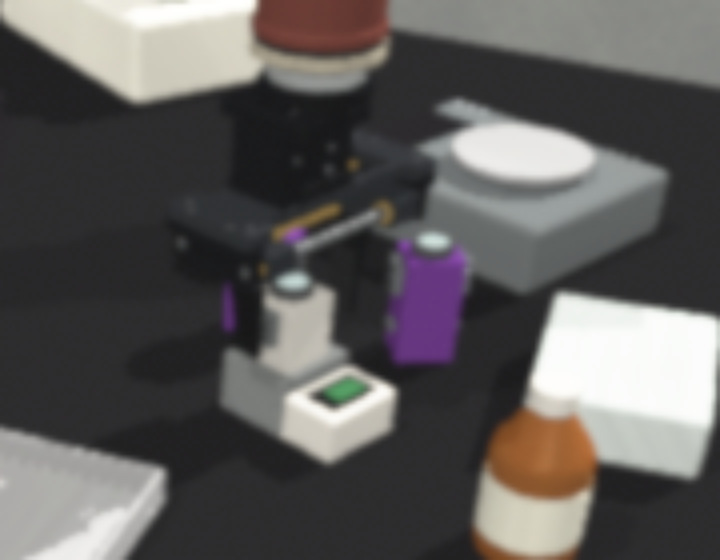

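Run:
```python
from h import *
st=robot.state();T=cv2.Rodrigues(st['tool_rot'])[0];print(T.round(3))
s=np.load('pics/s3.npz');R=cv2.Rodrigues(s['R'])[0]
def pj(P):
    q=R.T@(P-s['p']);return np.array([s['K'][0,2]+s['K'][0,0]*q[0]/-q[2],s['K'][1,2]-s['K'][0,0]*q[1]/-q[2]])
img=cv2.resize(cv2.imread('pics/s3.png')[90:180,260:350],None,fx=7,fy=7,interpolation=cv2.INTER_CUBIC)
def dot(P,c):
    u=(pj(P)-[260,90])*7+3;cv2.circle(img,tuple(int(x) for x in u),4,c,-1)
for sx in(-44,44):
    for o in(-9.5,9.5):
      for z in(0,-40): dot(st['eef_pos']+T@np.array([sx,o,z]),(0,0,255))
C=np.array([591.3,271,0]);a=np.radians(-15.7);X=np.array([np.cos(a),np.sin(a),0]);Y=np.array([-np.sin(a),np.cos(a),0])
for ox in(-11,11):
    for z in(61,87): dot(C-29*Y+ox*X+[0,0,z],(0,255,255))
dot(C+[0,0,100],(0,255,0))
cv2.imwrite('pics/s3d.png',img[:600])
w=np.load('pics/w3.npz');print('cap',onz(w,246,257,100,True), onz(w,202,244,74,True),onz(w,292,244,74,True),[onz(w,*k,44,True).round(1) for k in((195,176),(300,176))])
```

```text
[[ 0.271  0.963  0.002]
 [ 0.963 -0.271  0.005]
 [ 0.005  0.    -1.   ]]
cap [589.39430438 271.60836767 100.        ] [588.3046106  245.56097472  74.        ] [602.09722361 294.50627536  74.        ] [array([555. , 247.1,  44. ]), array([573. , 310.7,  44. ])]
```

View pics/s3d.png

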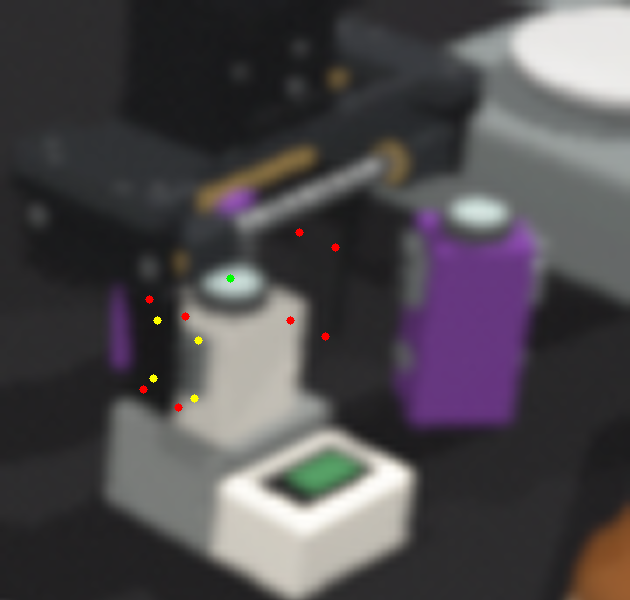

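Request:
servo_tool(steps=[[[-2, -2, 3, 0, 0, 0, -1], [-2, -1, 2, 0, 0, 0, -1], [0, 0, 0, 0, 0, 0, -1], [0, 0, 0, 0, 0, 0, -1], [0, 0, 0, 0, 0, 0, -1]]])

```text
time_s: 3.23
eef_pos: [592.7, 271.2, 59.5]
tool_rot: [-2.503, -1.895, -0.014]
wrist_force: [-0.4, -0.0, 0.1]
width: 0.998
```

Run:
```python
from h import *
snap('wrist','pics/w4.png')
s=robot.state();print(s['time_s'],s['eef_pos'],s['wrist_force'],cv2.Rodrigues(s['tool_rot'])[0].round(3))
```

```text
3.2833 [592.76019121 271.24930306  59.57695305] [0.59065931 0.46161218 0.57622698] [[ 0.271  0.963  0.006]
 [ 0.962 -0.271  0.007]
 [ 0.008  0.003 -1.   ]]
```

View pics/w4.png

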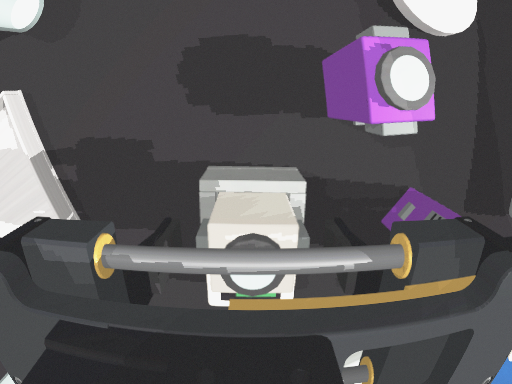

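Request:
servo_tool(steps=[[[0, 0, 3, 0, 0, 0, -1], [0, 0, 0, 0, 0, 0, -0.3], [0, 0, 0, 0, 0, 0, 0], [0, 0, 0, 0, 0, 0, 1], [0, 0, 0, 0, 0, 0, 1], [0, 0, 0, 0, 0, 0, 1], [0, 0, 0, 0, 0, 0, 1], [0, 0, 0, 0, 0, 0, 1], [0, 0, 0, 0, 0, 0, 1], [0, 0, 0, 0, 0, 0, 1]]])

```text
time_s: 4.12
eef_pos: [593.2, 271.2, 56.9]
tool_rot: [-2.503, -1.895, -0.015]
wrist_force: [-0.6, -0.9, -1.0]
width: 0.504
```

Run:
```python
from h import *
snap('wrist','pics/w5.png');snap('scene','pics/s5.png')
a=cv2.imread('pics/s5.png')[90:180,260:350];b=cv2.imread('pics/w5.png')[140:320,120:390]
cv2.imwrite('pics/c5.png',np.hstack([cv2.resize(a,(400,400)),cv2.resize(b,(400,400))]))
s=robot.state();print(s['time_s'],s['eef_pos'],s['wrist_force'],s['torque'],s['width']*87,cv2.Rodrigues(s['tool_rot'])[0].round(3))
```

```text
4.2167 [593.20251458 271.16802858  56.84479639] [-0.38337206 -0.40682939 -0.19554543] [-0.02692732  0.06355697 -0.04290234] 44.38029376351281 [[ 0.271  0.962  0.006]
 [ 0.962 -0.271  0.007]
 [ 0.009  0.004 -1.   ]]
```

View pics/c5.png

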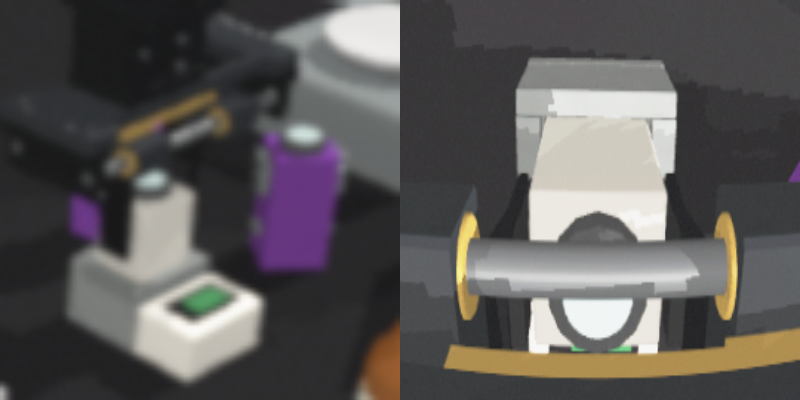

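Request:
servo_tool(steps=[[[0, 0, -3, 0, 0, 0, 1], [0, 0, -4, 0, 0, 0, 1], [0, 0, -4, 0, 0, 0, 1], [0, 0, 0, 0, 0, 0, 1]]])

```text
time_s: 4.55
eef_pos: [592.5, 271.0, 68.0]
tool_rot: [-2.503, -1.895, -0.012]
wrist_force: [-0.5, 0.1, -1.0]
width: 0.508
```

Run:
```python
from h import *
snap('wrist','pics/w6.png');snap('scene','pics/s6.png')
a=cv2.imread('pics/s6.png')[90:180,260:350];b=cv2.imread('pics/w6.png')[140:320,120:390]
cv2.imwrite('pics/c6.png',np.hstack([cv2.resize(a,(400,400)),cv2.resize(b,(400,400))]))
s=robot.state();print(s['time_s'],s['eef_pos'],s['wrist_force'],s['torque'],s['width']*87)
```

```text
4.65 [592.20403299 270.83656024  67.35402297] [-0.54107563  0.58203418 -1.62150841] [-0.03204577  0.05458355  0.02003763] 44.324972599433316
```

View pics/c6.png

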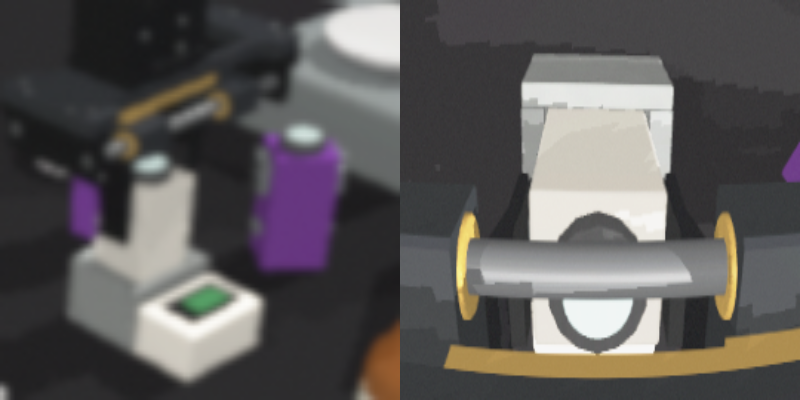

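Request:
servo_tool(steps=[[[0, 0, -6, 0, 0, 0, 1], [0, 0, -10, 0, 0, 0, 1], [0, 0, -12, 0, 0, 0, 1], [0, 0, -12, 0, 0, 0, 1], [0, 0, -12, 0, 0, 0, 1], [0, 0, -12, 0, 0, 0, 1], [0, 0, -8, 0, 0, 0, 1], [0, 0, -4, 0, 0, 0, 1], [0, 0, 0, 0, 0, 0, 1]]])

```text
time_s: 5.4
eef_pos: [592.7, 270.6, 154.0]
tool_rot: [-2.503, -1.895, -0.016]
wrist_force: [0.2, 0.6, -2.5]
width: 0.505
```

Run:
```python
from h import *
snap('scene','pics/s7.png')
s=robot.state();T=cv2.Rodrigues(s['tool_rot'])[0];print(s['time_s'],s['eef_pos'],s['wrist_force'],s['width']*87,T.round(3))
print(T.T@(np.array([520,28,s['eef_pos'][2]])-s['eef_pos']))
```

```text
5.45 [592.58995424 270.55125657 153.5726405 ] [ 0.38069138  0.24726949 -0.47684401] 44.48083242432767 [[ 0.271  0.962  0.007]
 [ 0.962 -0.271  0.008]
 [ 0.009  0.004 -1.   ]]
[-253.13734148   -4.01463878   -2.40469192]
```

View pics/s7.png

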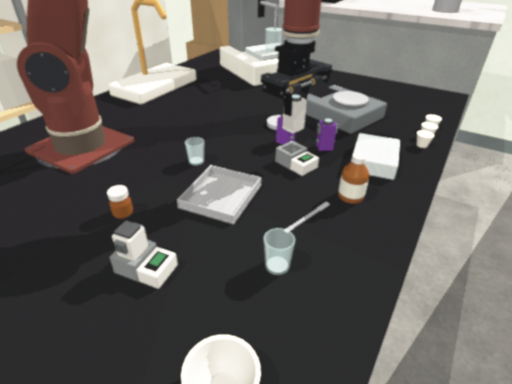

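The cell is out of its dock and in the gripper: cell at (294,112), empty dock at (291,153). Next I carry it −253 mm along tool x.

Request:
servo_tool(steps=[[[-8, 0, 0, 0, 0, 0, 1], [-16, -1, 0, 0, 0, 0, 1], [-25, 0, 0, 0, 0, 0, 1], [-28, -1, 0, 0, 0, 0, 1], [-28, 0, 0, 0, 0, 0, 1], [-28, -1, 0, 0, 0, 0, 1], [-28, 0, 0, 0, 0, 0, 1], [-28, -1, 0, 0, 0, 0, 1], [-20, 0, 0, 0, 0, 0, 1], [-12, 0, 0, 0, 0, 0, 1], [-6, 0, 0, 0, 0, 0, 1], [0, 0, 0, 0, 0, 0, 1]]])

```text
time_s: 6.45
eef_pos: [515.8, 38.6, 142.0]
tool_rot: [-2.498, -1.893, 0.006]
wrist_force: [0.4, -0.6, -1.5]
width: 0.509
```

Run:
```python
from h import *
snap('scene','pics/s8.png');snap('wrist','pics/w8.png')
s=robot.state();T=cv2.Rodrigues(s['tool_rot'])[0];print(s['time_s'],s['eef_pos'],s['wrist_force'],s['width']*87,T.round(3))
print(T.T@(np.array([520,28,s['eef_pos'][2]])-s['eef_pos']))
```

```text
6.55 [516.3858654   40.66656112 142.1477174 ] [ 0.17988695  0.02666003 -1.86198444] 44.553001810950676 [[ 0.269  0.963 -0.007]
 [ 0.963 -0.269  0.004]
 [ 0.002 -0.008 -1.   ]]
[-11.23044096   6.8829349   -0.07837374]
```

View pics/s8.png

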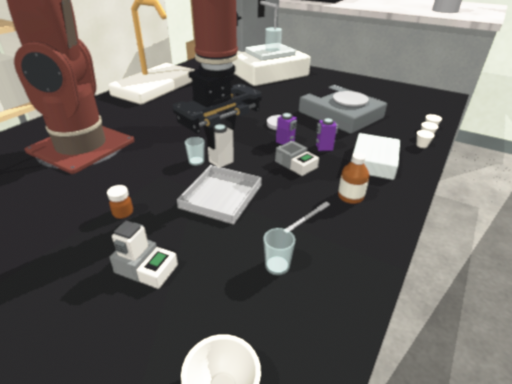

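View pics/w8.png

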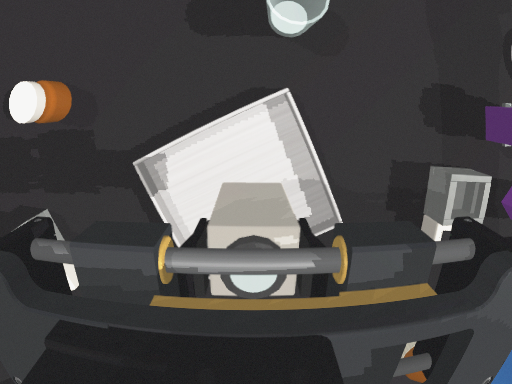

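Run:
```python
from h import *
d=np.load('pics/w8.npz');P=[onz(d,*k,25,True) for k in((135,162),(288,90),(341,222))]
print(np.round(P,1));print('side',np.linalg.norm(P[0]-P[1]),np.linalg.norm(P[1]-P[2]))
u=(P[1]-P[0]);u/=np.linalg.norm(u);v=np.array([u[1],-u[0],0]);print('ctr',(P[0]+P[1])/2+75*v)
s=np.load('pics/s8.npz');Q=np.array([onz(s,*k,25) for k in((178,205),(213,167),(262,180),(228,219))]);print(Q.round(1),Q.mean(0))
```

```text
[[459.7 -67.9  25. ]
 [435.8  96.1  25. ]
 [578.1 117.6  25. ]]
side 165.71835360262972 143.8946817229914
ctr [521.98392912  24.88379643  25.        ]
[[478.8 -87.6  25. ]
 [448.2  89.1  25. ]
 [592.1 107.1  25. ]
 [606.1 -65.9  25. ]] [531.29659073  10.67099046  25.        ]
```

Request:
servo_tool(steps=[[[-5, 4, 0, 0, 0, 0, 1], [-6, 4, 6, 0, 0, 0, 1], [-4, 2, 14, 0, 0, 0, 1], [0, 0, 18, 0, 0, 0, 1], [0, 0, 16, 0, 0, 0, 1], [0, 0, 12, 0, 0, 0, 1], [0, 0, 6, 0, 0, 0, 1], [0, 0, 3, 0, 0, 0, 1], [0, 0, 0, 0, 0, 0, 1], [0, 0, 0, 0, 0, 0, 1]]])

```text
time_s: 7.38
eef_pos: [526.5, 28.4, 61.6]
tool_rot: [-2.485, -1.912, 0.003]
wrist_force: [0.4, 0.9, -0.7]
width: 0.51
```

Run:
```python
from h import *
snap('scene','pics/s9.png');snap('wrist','pics/w9.png')
a=cv2.imread('pics/s9.png')[120:240,150:290];cv2.imwrite('pics/c9.png',np.hstack([cv2.resize(a,(400,343)),cv2.resize(cv2.imread('pics/w9.png'),(400,343))]))
s=robot.state();T=cv2.Rodrigues(s['tool_rot'])[0];print(s['time_s'],s['eef_pos'],s['wrist_force'],s['width']*87,T.round(3))
```

```text
7.4833 [526.71984297  28.38781476  62.04480138] [-1.08104008  0.08166086 -0.77373254] 43.87890327556833 [[ 0.257  0.966 -0.004]
 [ 0.966 -0.257  0.004]
 [ 0.003 -0.005 -1.   ]]
```

View pics/c9.png

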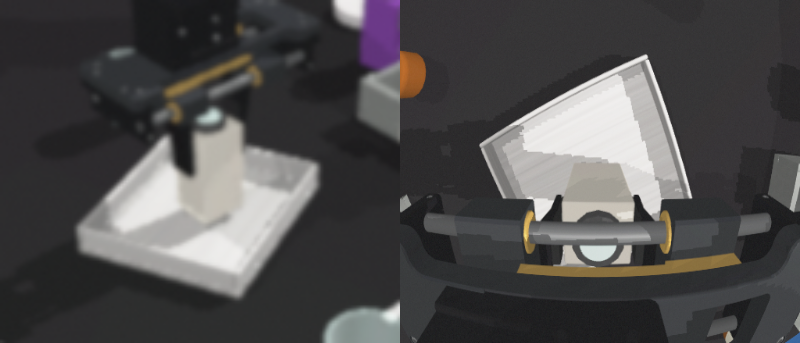

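Request:
servo_tool(steps=[[[0, 0, 2, 0, 0, 0, 1], [0, 0, 2, 0, 0, 0, 1], [0, 0, 2, 0, 0, 0, 1], [0, 0, 1, 0, 0, 0, 1], [0, 0, 0, 0, 0, 0, 1]]])

```text
time_s: 7.9
eef_pos: [528.2, 28.8, 56.5]
tool_rot: [-2.487, -1.913, -0.004]
wrist_force: [0.7, -0.9, -1.2]
width: 0.505
```

Request:
servo_tool(steps=[[[0, 0, 1.5, 0, 0, 0, 1], [0, 0, 1.5, 0, 0, 0, 1], [0, 0, 0, 0, 0, 0, 1]]])

```text
time_s: 8.15
eef_pos: [528.2, 28.8, 53.4]
tool_rot: [-2.487, -1.913, -0.005]
wrist_force: [-0.1, 0.4, -0.9]
width: 0.506
```

Request:
servo_tool(steps=[[[0, 0, 1.5, 0, 0, 0, 1], [0, 0, 0, 0, 0, 0, 1]]])

```text
time_s: 8.32
eef_pos: [529.0, 28.6, 53.1]
tool_rot: [-2.487, -1.913, -0.006]
wrist_force: [-0.2, -0.1, -1.5]
width: 0.507
```

Request:
servo_tool(steps=[[[0, 0, 1.5, 0, 0, 0, 1], [0, 0, 0, 0, 0, 0, 1]]])

```text
time_s: 8.48
eef_pos: [529.7, 28.4, 53.1]
tool_rot: [-2.488, -1.913, -0.009]
wrist_force: [-0.1, -0.6, -1.6]
width: 0.504
```

Request:
servo_tool(steps=[[[0, 0, 2, 0, 0, 0, 1], [0, 0, 2, 0, 0, 0, 1], [0, 0, 0, 0, 0, 0, 1]]])

```text
time_s: 8.73
eef_pos: [531.2, 28.0, 53.3]
tool_rot: [-2.489, -1.911, -0.013]
wrist_force: [0.5, 0.3, -1.3]
width: 0.503
```

Run:
```python
from h import *
snap('scene','pics/s10.png')
a=cv2.imread('pics/s10.png')[130:220,180:270];cv2.imwrite('pics/c10.png',cv2.resize(a,(600,600),interpolation=2))
s=robot.state();T=cv2.Rodrigues(s['tool_rot'])[0];print(s['time_s'],s['eef_pos'],s['wrist_force'],s['torque'],s['width']*87,T.round(3))
```

```text
8.7833 [531.47569811  27.94327188  53.15509777] [ 0.13931473  0.13335416 -0.82784943] [ 0.01542755 -0.00912288  0.00460547] 44.123843808124064 [[ 0.258  0.966  0.005]
 [ 0.966 -0.258  0.008]
 [ 0.009  0.003 -1.   ]]
```

View pics/c10.png

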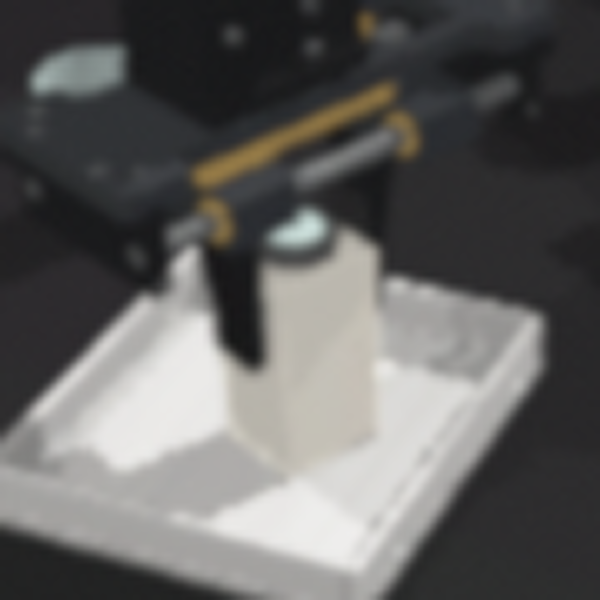

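Run:
```python
from h import *
s=robot.state();print(s['joint_positions'].round(3));print(s['tau'].round(2))
for _ in range(5):
    robot.read_camera('top');print(robot.state()['wrist_force'].round(2),robot.state()['eef_pos'].round(2))
```

```text
[-0.45   0.257  0.362  1.96  -0.121  0.938  1.281]
[-2.100e-01 -4.987e+01  3.880e+00 -3.335e+01 -4.000e-02  3.200e-01
  1.000e-02]
[-2.3  -1.01  5.76] [531.3   28.03  52.66]
[-1.55 -0.78  4.74] [531.23  28.07  52.62]
[-1.66 -0.23  6.05] [531.26  28.02  52.64]
[-2.17 -0.71  6.65] [531.25  28.03  52.64]
[-1.39  0.25  5.99] [531.26  28.07  52.6 ]
```

The wrist now reads about +6 N upward, so the cell is on the tray floor. I open the jaws and back off.

Request:
servo_tool(steps=[[[0, 0, 0, 0, 0, 0, 0], [0, 0, 0, 0, 0, 0, -0.3], [0, 0, 0, 0, 0, 0, -0.6], [0, 0, 0, 0, 0, 0, -1], [0, 0, 0, 0, 0, 0, -1], [0, 0, 0, 0, 0, 0, -1], [0, 0, 0, 0, 0, 0, -1]]])

```text
time_s: 9.62
eef_pos: [531.0, 28.3, 51.3]
tool_rot: [-2.489, -1.913, -0.011]
wrist_force: [0.6, -0.9, -0.1]
width: 0.878
```

Run:
```python
from h import *
snap('scene','pics/s11.png')
a=cv2.imread('pics/s11.png')[130:220,180:270];cv2.imwrite('pics/c11.png',np.hstack([cv2.resize(a,(400,400),interpolation=2),cv2.resize(snap('wrist','pics/w11.png')[0][:,:,::-1],(400,400))]))
s=robot.state();print(s['time_s'],s['eef_pos'],s['wrist_force'],s['width'])
```

```text
9.7167 [530.97513234  28.31520114  51.37830271] [-0.18637589  0.5486352   0.66507224] 0.9482661611101638
```

View pics/c11.png

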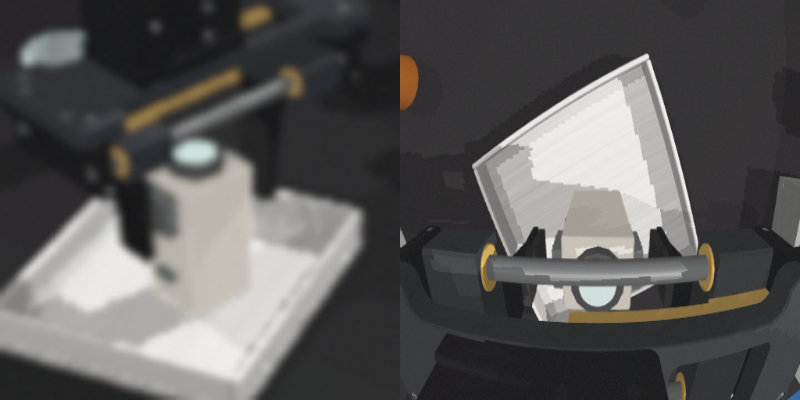

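The cell stands free between the open jaws, with its −y button out. I go straight up.

Request:
servo_tool(steps=[[[0, 0, -5, 0, 0, 0, -1], [0, 0, -10, 0, 0, 0, -1], [0, 0, -15, 0, 0, 0, -1], [0, 0, -20, 0, 0, 0, -1], [0, 0, -25, 0, 0, 0, -1], [0, 0, -25, 0, 0, 0, -1], [0, 0, -25, 0, 0, 0, -1], [0, 0, -20, 0, 0, 0, -1], [0, 0, -10, 0, 0, 0, -1], [0, 0, 0, 0, 0, 0, -1], [0, 0, 0, 0, 0, 0, -1], [0, 0, 0, 0, 0, 0, -1]]])

```text
time_s: 10.72
eef_pos: [529.3, 26.0, 219.5]
tool_rot: [-2.491, -1.911, -0.014]
wrist_force: [0.5, -0.5, -0.9]
width: 1.002
```

Run:
```python
from h import *
snap('scene','pics/s12.png');snap('wrist','pics/w12.png')
s=robot.state();print(s['time_s'],s['eef_pos'],s['wrist_force'],s['width'],np.abs(s['joint_velocities']).max())
```

```text
10.8167 [528.8851607   25.93778913 218.82240272] [-0.20458489  0.55244601  0.54621701] 0.9973023122334139 0.006446021971814671
```

View pics/s12.png

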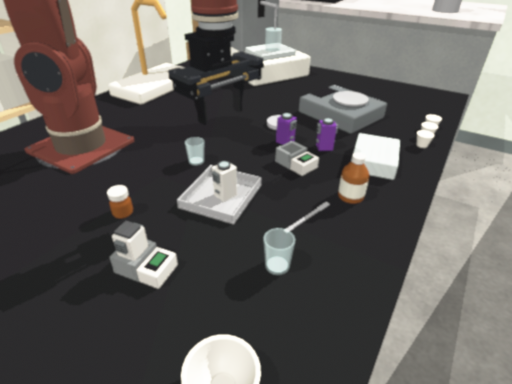

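View pics/w12.png

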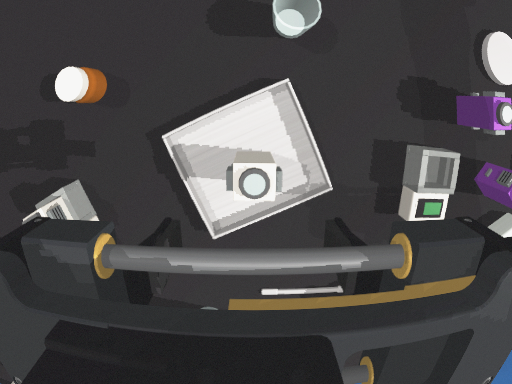

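Run:
```python
from h import *
d=np.load('pics/w12.npz');Q=np.array([onz(d,*k,25,True) for k in((164,136),(289,80),(331,187),(215,237))]);c=Q.mean(0)
cap=onz(d,255,183,96,True);y=Q[1]-Q[0];y/=np.linalg.norm(y);x=np.array([y[1],-y[0],0]);e=cap-c
print(c,cap,e@x,e@y)
print(robot.hand_in())
```

```text
[519.67870833  25.46420791  25.        ] [529.6550694   28.73219498  96.        ] 10.347288793325436 1.7723245509955499
the job is handed in; nothing more can be done
None
```

The round-capped cell now stands upright in the steel tray, and the job is handed in. I pinched both buttons, drew the cell straight up out of its dock, carried it over, lowered it until the floor took the load, let go and backed off.

**Last checks:**
- **Position:** the wrist picture put the cell about (10, 2) mm from the tray centre, inside the ±60/±70 mm limits.
- **Standing and free:** the cell looked upright. The +6 N upward push before release confirmed it was on the floor. The gripper was open and well clear at z ≈ 219 mm.
- **Left alone:** the square-capped cell and both purple look-alikes looked unmoved in the scene picture, but I did not measure them again.
- **Buttons:** the −y button showed sprung out after release. I did not view the +y button separately.

**Readings that disagreed:**
- The jaw opening read about 44 mm while gripping, against the stated 47 mm with both buttons fully in. I took this as a scale error, because the cell unlatched without resistance.
- The scene-camera estimate of the tray centre was about 10–15 mm off the other two. I used the wrist and top cameras instead.

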